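# Park the red tamper upright in its tray

### The job

Pick up the red-handled clay tamper by its T-bar handle, ease the grip so that it swings down and hangs plumb from the fingers clear of the bench, then grip it firmly again and carry it over to the yellow tray. Set it down, without dropping it, so that it stands upright on its foot inside the tray, and let go; leave the blue-handled tamper where it lies.

Things in the scene. Friction and masses are not known exactly. Their poses are not given: they have to be found in the camera images.
- red_tamper: Clay tamper with red stem and T-bar, 0.22-0.31 kg, lying on a side of its heavy black square foot (56 x 56 mm, 30 thick). Stem 12 mm diameter with a 25 mm collar at the foot. T-bar: round, 18 mm diameter, 44 mm long, flat ends. Origin: middle of the T-bar, 28 mm above the bench as it lies. +x along the stem from foot to T-bar; y along the T-bar, level as it lies; sole of the foot at x = -165 mm.
- blue_tamper: The same tamper with blue stem and T-bar, a bystander to be left lying. Same sizes, origin and axes as the red one.
- red_foot (a point): Centre of the red tamper's sole, 165 mm from the T-bar's middle; axes as the tamper's. Pinched on the two flat ends of the T-bar, the tamper can turn about the bar: under 40 N or more it droops at most part way as it is lifted and stays stiffly at that angle; eased to about 10 N (8 to 12), the foot swings down within 2 s to under 10 degrees off plumb, slipping a few mm; eased further it may fall.
- tray: Yellow square open tray fixed to the bench, 124 x 124 mm outside, walls 6 mm thick with their rim 16 mm above the bench, inner floor 112 x 112 mm and 6 mm above the bench. Origin at the centre of its underside, z up.
Mind the look-alikes: they are no part of the job. Of the things that look like the tray, the smallest one is meant.

How it is judged:
By the outcome, as a careful person would: the job done as asked, in the order asked, and still so for the second after the job is handed in, with the robot touching nothing.
It also fails if it takes over 58 s, if anything falls off the work surface, if the arm or the gripper's body presses on something with over 40 N, if the wrist force passes 120 N, or if a joint passes its speed limit or range.

### The arm

A 6-joint arm with a two-finger parallel gripper is mounted at the origin on the work surface. World frame = base frame: x ahead of the robot, y to its left, z up, the work surface at z = 0. Lengths are in m, angles in degrees, forces in N, time in s.
With the tool pointing down it reaches from about 0.4 to 0.825 m from the base axis. Payload 7 kg.
Tool frame: the origin (TCP) lies between the finger pads; the fingertips stand 14 mm ahead of it and the grasp point (between the pads) lies 5 mm behind it; z points along the fingers, y is the line along which they close (so a half turn about z gives the same grasp; the last joint's range is limited). The gripper opens to 88 mm and grips with 3 to 60 N. Pads are 19 mm wide; open, the fingers measure 130 mm over their backs; the gripper's body (78 mm by 193 mm) begins 47 mm behind the grasp point.
Start: joints at [86.809, 20.546, 0.682, 0, -70.136, -16.507], TCP at [0.228, 0.635, 0.241] pointing down, gripper open.
Joint ranges: [-176.03, 176.03], [-82.01, 121.73], [-58.28, 71.71], [-173.87, 95.51], [-174.79, -0.11], [-173.66, 173.66]. Speed limits (degrees/s): [136.94, 136.94, 172.46, 180, 180, 180].

### API

Orientations are given as [roll, pitch, yaw] about the fixed x, y, z axes, in that order (R = Rz(yaw) Ry(pitch) Rx(roll)).
In Python, from plant import status, cams, job gives the robot as it stands. The module is installed in compiled form; this text tells all that it offers.
- The arm moves only by the tool step_arm, never from a script. Its arguments are lists of equal length, an entry for each row: "xyz": the shift along the tool's x, y, z each as a share of 20 cm, from -1 to 1, a list of three; "yaw": the turn about the tool's z as a share of 360 degrees, from -1 to 1; "claw": the closure, from -1 (fully open) to 1 (shut). A call has 1 to 20 rows; each row is the pose to reach, as a shift and turn from the pose commanded when the call began, along the tool's axes at that moment, turning the shorter way round; what a row does not reach only later rows make up. A row lasts 1/12 s, in which the tool goes at most 41.7 mm and 7.16 degrees, less where a joint would pass 70% of its speed; a pose out of reach is approached as far as the arm can. A call with a number of a shift or a turn outside -1 to 1 is refused whole. A call with a gripper value outside its range is refused whole. The fingers move at their own pace and stop on an object; "grip_force" is the grip in N (left out, the last holds). Time passes only in rows, so rows that repeat a pose let the fingers close. It gives the time, the measured TCP pose, the force, the opening and the grip force at its end, in the units of the state.
- status.get_state(): the state, without advancing time (a new reading comes with each control period).
- cams.capture(name): name is "side" or "top" or "wrist"; returns (picture, depth): 384x512x3 uint8, blue, green, red; 384x512 float32, m along the optical axis (not along the pixel's ray), 0 where there is no reading.
- cams.calibration(name): a dict with "mtx" (3x3 intrinsics, pixels), "D" ([k1, k2, p1, p2, k3] as OpenCV has them; the pictures are not rectified), "camera_from_world" (4x4, takes a point from world to camera coordinates); the wrist camera has in their place "T_tool_cam" (4x4, takes a point from camera to tool coordinates, whose origin is the TCP and whose axes are the flange's). Camera axes: x right, y down, z forward; pixel columns grow to the right and rows downward; lengths in m; the calibration is good to about 2 mm. A picture is of the moment at which its call begins: read the wrist's pose just before it. calibration takes no time and is no camera call.
- job.close_job(): hands the job in; it is judged then, once.
The state is a dict: "time_s": time; "joints": joint angles; "qd": joint speeds; "joint_torque": joint torques, N m; "tcp_pos": TCP position; "eef_rot": TCP orientation; "contact_force": force on the tool from outside, world axes, zero at the start; "moment": the same for the moment, N m; "gripper_width": finger opening in m; "gripper_force": force on a finger pad.
Only numpy, scipy, OpenCV 4.12 (cv2) and the standard library are available. Lean on these libraries where they do the work, as an engineer would, in place of code of your own. Each camera call takes 0.05 s, during which the arm holds its last target. There are 200 camera calls.

## Working session

There is one attempt and no reset: what is moved stays moved. The work goes in short steps, Python scripts to look and compute and a tool call to move; the robot and the scene stay as the last step left them, time stands still between calls to the robot, and variables do not carry over. Pictures are saved under pics/ and viewed, at most 10 in all, crops included, and the job is handed in when it is done.

Besides the shell and the picture viewer there is one more tool, called after "Request:" by a JSON object that holds its "method" and its "body", one argument or row to a line. step_arm: Moves the arm, as the interface text tells. Shift numbers are shares of 20 cm and turn numbers shares of 360 degrees, none past 1 either way. Its arguments: {"type":"object","properties":{"xyz":{"type":"array"},"yaw":{"type":"array"},"claw":{"type":"array"},"grip_force":{"type":"number"}},"required":["xyz","yaw","claw"]}

```bash
mkdir -p pics
cat > h.py <<'E'
import numpy as np, cv2
from plant import status, cams, job
from scipy.spatial.transform import Rotation as R
def T_tool():
    s=status.get_state(); T=np.eye(4); T[:3,:3]=R.from_euler('xyz',s['eef_rot'],degrees=True).as_matrix(); T[:3,3]=s['tcp_pos']; return T
def grab(n):
    c=cams.calibration(n)
    T=T_tool()@np.array(c['T_tool_cam']) if n=='wrist' else np.linalg.inv(np.array(c['camera_from_world']))
    im,d=cams.capture(n); np.savez(f'{n}.npz',im=im,d=d,T=T,K=np.array(c['mtx']),D=np.array(c['D'])); return im
def load(n): return np.load(f'{n}.npz')
def world(f,u,v,z=None):
    """pixel -> world, by depth, or on plane z"""
    p=cv2.undistortPoints(np.array([[[u,v]]],float),f['K'],f['D'])[0,0]; r=np.array([p[0],p[1],1.])
    T=f['T']
    if z is None:
        w=f['d'][int(v)-1:int(v)+2,int(u)-1:int(u)+2]; w=w[w>0]; return T[:3,:3]@(r*np.median(w))+T[:3,3] if len(w) else None
    q=T[:3,:3]@r; return T[:3,3]+q*(z-T[2,3])/q[2]
E
python3 - <<'E'
from h import *
print(status.get_state())
a=grab('top'); b=grab('side')
cv2.imwrite('pics/top.png',cv2.resize(a,(800,600))); cv2.imwrite('pics/side.png',b)
E
```

```text
{'time_s': 0.0, 'joints': array([ 8.68089212e+01,  2.05898525e+01,  6.33960584e-01, -2.19095525e-02,
       -7.01353556e+01, -1.65091217e+01]), 'qd': array([ 0.03013211,  0.06079195, -0.06827461,  0.09495737, -0.19324915,
       -0.01861012]), 'joint_torque': array([ 1.10813248e-04, -5.82710302e+01,  2.93079096e+01,  6.99776977e+00,
        7.21077886e-03, -1.57907593e-04]), 'tcp_pos': array([0.22737259, 0.6350546 , 0.23963632]), 'eef_rot': array([ 1.79906661e+02, -6.18498724e-03, -1.97076567e+01]), 'contact_force': array([ 0.58570551, -0.49173109,  0.37722589]), 'moment': array([0.00266977, 0.05063134, 0.03222397]), 'gripper_force': 0.0, 'gripper_width': 0.08801026642422301}
```

View pics/top.png

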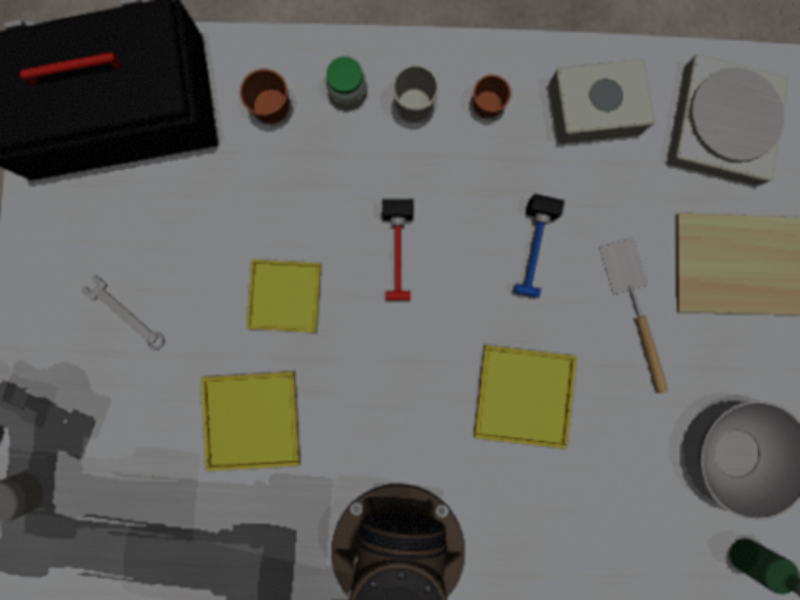

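View pics/side.png

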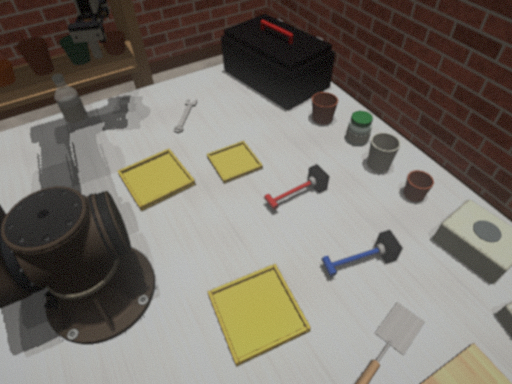

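The top view (800x600) shows the red tamper with its T-bar at (398,296) and foot at (398,209). The look-alike is the blue tamper, T-bar at (527,291). There are three trays: (285,296) is the smallest, and (250,420) and (525,397) are larger. I choose red (398,296) and the tray at (285,296), and will check both in a crop.

Run:
```python
from h import *
f=load('top'); im=f['im']; c=im[115:225,145:295]
cv2.imwrite('pics/crop.png',cv2.resize(c,(750,550),interpolation=cv2.INTER_CUBIC))
k=.64
for n,(u,v),z in [('red bar',(398,296),.037),('red foot',(398,209),.056),('blue',(527,291),.037),('tr1',(285,296),.016),('tr2',(250,420),.016),('tr3',(525,397),.016)]:
    print(n,world(f,u*k,v*k,z).round(3),world(f,u*k,v*k).round(3))
for P in [[(250,260),(321,263),(316,333),(248,329)],[(202,377),(295,372),(300,464),(207,470)]]:
    q=[world(f,u*k,v*k,.016) for u,v in P]; print([np.linalg.norm(q[i]-q[i-1]).round(3) for i in range(4)])
```

```text
red bar [0.444 0.012 0.037] [0.444 0.012 0.037]
red foot [0.591 0.016 0.056] [0.592 0.016 0.054]
blue [ 0.458 -0.211  0.037] [ 0.458 -0.211  0.035]
tr1 [0.44  0.21  0.016] [0.441 0.211 0.006]
tr2 [0.222 0.263 0.016] [0.221 0.265 0.008]
tr3 [ 0.275 -0.214  0.016] [ 0.274 -0.216  0.006]
[np.float64(0.122), np.float64(0.126), np.float64(0.123), np.float64(0.12)]
[np.float64(0.162), np.float64(0.164), np.float64(0.159), np.float64(0.163)]
```

View pics/crop.png

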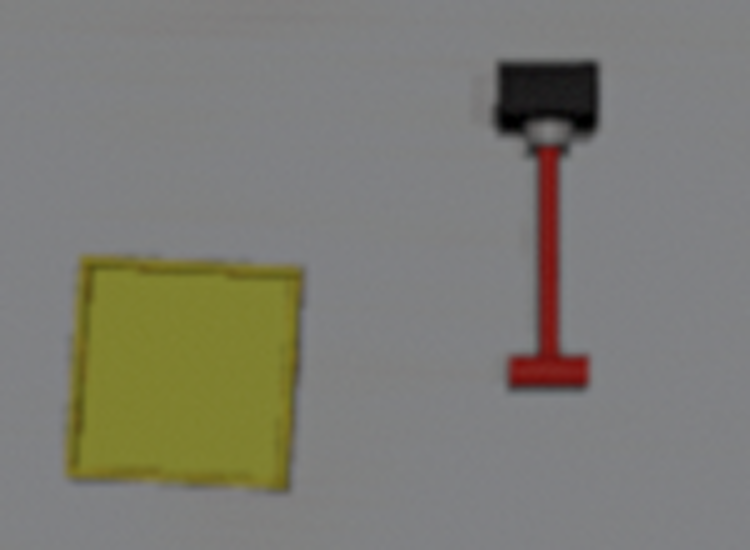

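The crop confirms the red stem and bar, with the bar's ends at crop x 508–588 and y 372. The chosen tray measures 122 mm a side (124 expected), and the tray at (250,420) measures 162 mm. Moving over the bar.

Request:
{"method": "step_arm", "body": {
  "xyz": [
    [0.69,0.855,0],
    [0.69,0.855,0],
    [0.69,0.855,0],
    [0.69,0.855,0],
    [0.69,0.855,0],
    [0.69,0.855,0]
  ],
  "yaw": [0,0,0,0,0,0],
  "claw": [-1,-1,-1,-1,-1,-1]
}}

```text
time_s: 0.6
tcp_pos: [0.3003, 0.4229, 0.2406]
eef_rot: [179.9, 0.0, -19.8]
contact_force: [0.1, -0.3, 0.0]
gripper_width: 0.0875
gripper_force: 0.0
```

Request:
{"method": "step_arm", "body": {
  "xyz": [
    [0.69,0.855,0],
    [0.69,0.855,0],
    [0.69,0.855,0],
    [0.69,0.855,0],
    [0.69,0.855,0],
    [0.69,0.855,0]
  ],
  "yaw": [0,0,0,0,0,0],
  "claw": [-1,-1,-1,-1,-1,-1]
}}

```text
time_s: 1.1
tcp_pos: [0.3721, 0.2162, 0.2405]
eef_rot: [180.0, 0.0, -19.8]
contact_force: [-0.5, 0.4, -0.5]
gripper_width: 0.0881
gripper_force: 0.0
```

Request:
{"method": "step_arm", "body": {
  "xyz": [
    [0.69,0.855,0],
    [0.69,0.855,0],
    [0.69,0.855,0],
    [0.69,0.855,0],
    [0.69,0.855,0],
    [0.69,0.855,0],
    [0.69,0.855,0],
    [0.69,0.855,0]
  ],
  "yaw": [-0.055,-0.055,-0.055,-0.055,-0.055,-0.055,-0.055,-0.055],
  "claw": [-1,-1,-1,-1,-1,-1,-1,-1]
}}

```text
time_s: 1.77
tcp_pos: [0.4445, 0.0114, 0.2402]
eef_rot: [180.0, 0.1, -0.1]
contact_force: [-0.7, -0.2, 0.1]
gripper_width: 0.0876
gripper_force: 0.0
```

Run:
```python
from h import *
im=grab('wrist'); s=status.get_state(); print(s['tcp_pos'],s['eef_rot'],s['time_s'],s['joints'].round(1))
cv2.imwrite('pics/w1.png',im)
```

```text
[0.44434967 0.01240509 0.24021558] [ 1.79991584e+02  4.21943349e-02 -3.51576376e-02] 1.8167 [ 27.1  -1.8 -26.8  -0.  -65.1  62.8]
```

View pics/w1.png

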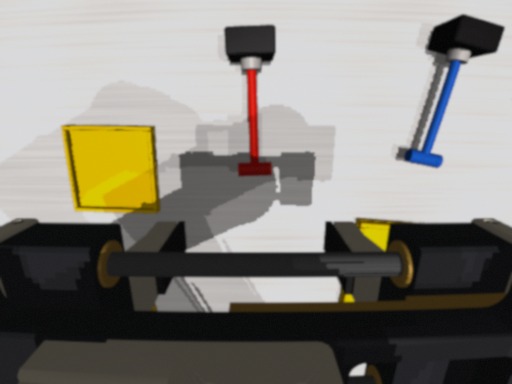

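The wrist view shows the red bar at (255,169), the stem running up to the foot at (250,42), and the small tray at (112,168). Blue lies off to the right.

Run:
```python
from h import *
for n in ['wrist','top']:
    f=load(n); hsv=cv2.cvtColor(f['im'],cv2.COLOR_BGR2HSV)
    m=((hsv[...,0]<8)|(hsv[...,0]>172))&(hsv[...,1]>150)&(hsv[...,2]>40)
    P=[world(f,u,v) for v,u in zip(*np.nonzero(m))]; P=np.array([p for p in P if p is not None])
    P=P[(abs(P[:,1]-.012)<.06)&(abs(P[:,0]-.5)<.1)&(P[:,2]<.06)]
    bar=P[P[:,0]<P[:,0].min()+.018]; st=P[P[:,0]>P[:,0].min()+.03]
    k=np.polyfit(st[:,0],st[:,1],1)
    print(n,'bar x',bar[:,0].min(),bar[:,0].max(),'y',np.percentile(bar[:,1],[1,50,99]),'z',np.percentile(bar[:,2],[5,50,95]),'stem yaw(to foot)',np.degrees(np.arctan(k[0])),'y at .444',np.polyval(k,.444))
    m=(abs(hsv[...,0].astype(int)-28)<8)&(hsv[...,1]>120)
    P=[world(f,u,v,.016) for v,u in zip(*np.nonzero(m))];P=np.array(P)
    P=P[(abs(P[:,0]-.44)<.09)&(abs(P[:,1]-.21)<.09)]
    print('tray',cv2.minAreaRect(P[:,:2].astype(np.float32)))
```

```text
wrist bar x 0.43788834767030754 0.45531951414310085 y [-0.00830068  0.01238451  0.0318817 ] z [0.03250241 0.03592572 0.03720905] stem yaw(to foot) 1.724187176861294 y at .444 0.012003982769950903
tray ((0.43961161375045776, 0.21028806269168854), (0.12717899680137634, 0.12312979251146317), 88.26347351074219)
top bar x 0.4391516619154062 0.45608830177293325 y [-0.00537101  0.0136427   0.03250876] z [0.03234409 0.03460512 0.03696186] stem yaw(to foot) 1.364435171167881 y at .444 0.013722376368200815
tray ((0.4411766529083252, 0.2132270187139511), (0.12087135016918182, 0.12053504586219788), 88.3408203125)
```

Request:
{"method": "step_arm", "body": {
  "xyz": [
    [0.01,0,0.2],
    [0.01,0,0.4],
    [0.01,0,0.6],
    [0.01,0,0.8],
    [0.01,0,0.9],
    [0.01,0,0.9]
  ],
  "yaw": [-0.004,-0.004,-0.004,-0.004,-0.004,-0.004],
  "claw": [-1,-1,-1,-1,-1,-1]
}}

```text
time_s: 2.32
tcp_pos: [0.4432, 0.013, 0.0567]
eef_rot: [179.8, 0.4, 1.6]
contact_force: [-0.3, 0.6, 0.8]
gripper_width: 0.0875
gripper_force: 0.0
```

Request:
{"method": "step_arm", "body": {
  "xyz": [
    [0,0,0.06],
    [0,0,0.12],
    [0,0,0.185],
    [0,0,0.185],
    [0,0,0.185]
  ],
  "yaw": [0,0,0,0,0],
  "claw": [-1,-1,-1,-1,-1]
}}

```text
time_s: 2.73
tcp_pos: [0.4468, 0.0139, 0.0245]
eef_rot: [180.0, -0.0, 1.6]
contact_force: [-0.3, -0.2, -0.8]
gripper_width: 0.0878
gripper_force: 0.0
```

Request:
{"method": "step_arm", "body": {
  "xyz": [
    [0,0,0],
    [0,0,0],
    [0,0,0],
    [0,0,0],
    [0,0,0],
    [0,0,0],
    [0,0,0],
    [0,0,0],
    [0,0,0],
    [0,0,0],
    [0,0,0],
    [0,0,0]
  ],
  "yaw": [0,0,0,0,0,0,0,0,0,0,0,0],
  "claw": [1,1,1,1,1,1,1,1,1,1,1,1],
  "grip_force": 45
}}

```text
time_s: 3.73
tcp_pos: [0.4464, 0.0129, 0.0235]
eef_rot: [180.0, 0.0, 1.5]
contact_force: [0.5, -1.1, -0.4]
gripper_width: 0.0434
gripper_force: 45.0
```

Gripped at 43–44 mm, which matches the bar's length. Lifting to about 0.28 m.

Request:
{"method": "step_arm", "body": {
  "xyz": [
    [0,0,-0.05],
    [0,0,-0.1],
    [0,0,-0.18],
    [0,0,-0.26],
    [0,0,-0.34],
    [0,0,-0.42],
    [0,0,-0.5],
    [0,0,-0.58],
    [0,0,-0.66],
    [0,0,-0.74],
    [0,0,-0.82],
    [0,0,-0.9],
    [0,0,-0.96],
    [0,0,-1],
    [0,0,-1]
  ],
  "yaw": [0,0,0,0,0,0,0,0,0,0,0,0,0,0,0],
  "claw": [1,1,1,1,1,1,1,1,1,1,1,1,1,1,1]
}}

```text
time_s: 4.98
tcp_pos: [0.4468, 0.0131, 0.2247]
eef_rot: [-180.0, -0.1, 1.5]
contact_force: [1.2, 0.3, -1.9]
gripper_width: 0.0435
gripper_force: 45.0
```

Request:
{"method": "step_arm", "body": {
  "xyz": [
    [0,0,-0.05],
    [0,0,-0.12],
    [0,0,-0.2],
    [0,0,-0.28],
    [0,0,-0.3],
    [0,0,-0.3]
  ],
  "yaw": [0,0,0,0,0,0],
  "claw": [1,1,1,1,1,1]
}}

```text
time_s: 5.48
tcp_pos: [0.4467, 0.0131, 0.284]
eef_rot: [-180.0, -0.1, 1.5]
contact_force: [-1.0, 0.1, -2.4]
gripper_width: 0.0435
gripper_force: 45.0
```

Run:
```python
from h import *
im=grab('side'); s=status.get_state(); print(s['tcp_pos'],s['contact_force'],s['moment'],s['gripper_width'])
cv2.imwrite('pics/s2.png',im)
```

```text
[0.44613781 0.01302309 0.28300064] [-0.36532698 -0.24097603 -3.9541034 ] [-0.04738126  0.46397412  0.03412298] 0.04374219188424381
```

View pics/s2.png

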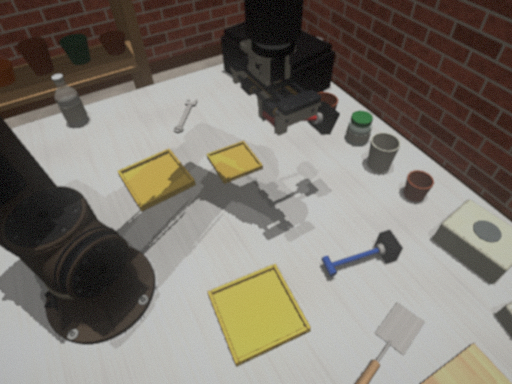

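The tamper is held nearly level, with its foot at (325,118) and its shadow on the bench. Now easing to 10 N.

Request:
{"method": "step_arm", "body": {
  "xyz": [
    [0,0,0],
    [0,0,0],
    [0,0,0],
    [0,0,0],
    [0,0,0],
    [0,0,0],
    [0,0,0],
    [0,0,0],
    [0,0,0],
    [0,0,0],
    [0,0,0],
    [0,0,0],
    [0,0,0],
    [0,0,0],
    [0,0,0],
    [0,0,0],
    [0,0,0],
    [0,0,0],
    [0,0,0],
    [0,0,0]
  ],
  "yaw": [0,0,0,0,0,0,0,0,0,0,0,0,0,0,0,0,0,0,0,0],
  "claw": [1,1,1,1,1,1,1,1,1,1,1,1,1,1,1,1,1,1,1,1],
  "grip_force": 10
}}

```text
time_s: 7.2
tcp_pos: [0.4464, 0.0129, 0.2836]
eef_rot: [-180.0, -0.0, 1.5]
contact_force: [-0.6, 0.5, -2.6]
gripper_width: 0.0438
gripper_force: 10.0
```

Request:
{"method": "step_arm", "body": {
  "xyz": [
    [0,0,0],
    [0,0,0],
    [0,0,0],
    [0,0,0],
    [0,0,0],
    [0,0,0],
    [0,0,0],
    [0,0,0]
  ],
  "yaw": [0,0,0,0,0,0,0,0],
  "claw": [1,1,1,1,1,1,1,1]
}}

```text
time_s: 7.87
tcp_pos: [0.4464, 0.013, 0.2836]
eef_rot: [180.0, 0.0, 1.5]
contact_force: [0.3, 0.1, -3.6]
gripper_width: 0.044
gripper_force: 10.0
```

Run:
```python
from h import *
im=grab('side'); s=status.get_state(); print(s['tcp_pos'],s['contact_force'],s['moment'],s['gripper_width'],s['gripper_force'],s['time_s'])
cv2.imwrite('pics/s3.png',cv2.resize(im[60:240,180:420],(800,600),interpolation=cv2.INTER_CUBIC))
f=load('side')
```

```text
[0.44637042 0.01293867 0.28353749] [-0.45998983  0.44150493 -2.6238614 ] [-0.03948521  0.00357144 -0.03845041] 0.04363330383452539 9.999807626008987 7.9167
```

View pics/s3.png

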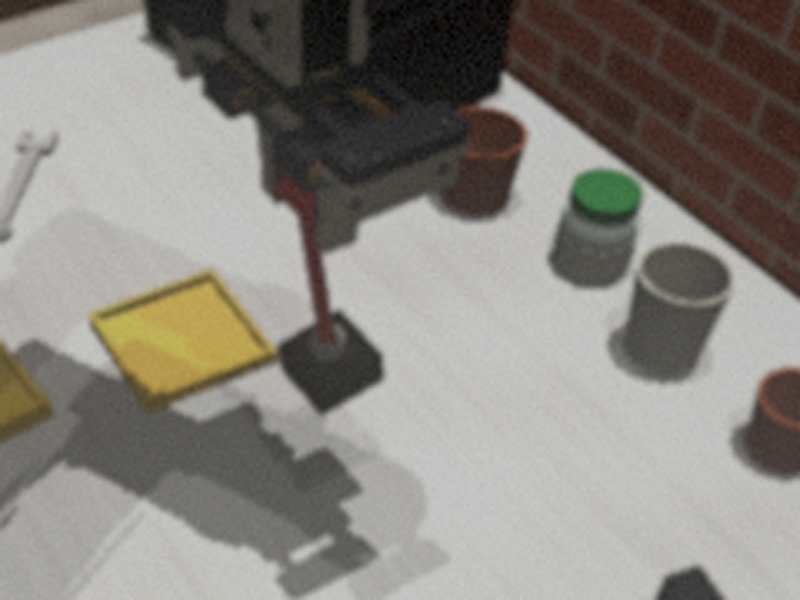

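The tamper hangs near plumb from the bar (bar at crop (290,190), foot at (330,365)), and the moment has fallen to about 0. Firming the grip, then measuring the foot.

Request:
{"method": "step_arm", "body": {
  "xyz": [
    [0,0,0],
    [0,0,0],
    [0,0,0],
    [0,0,0],
    [0,0,0],
    [0,0,0]
  ],
  "yaw": [0,0,0,0,0,0],
  "claw": [1,1,1,1,1,1],
  "grip_force": 50
}}

```text
time_s: 8.42
tcp_pos: [0.4464, 0.013, 0.2836]
eef_rot: [-180.0, -0.0, 1.5]
contact_force: [0.5, 1.4, -2.5]
gripper_width: 0.0432
gripper_force: 50.0
```

Request:
{"method": "step_arm", "body": {
  "xyz": [
    [0,-0.02,0],
    [0,-0.05,0],
    [0,-0.1,0],
    [0,-0.16,0],
    [0,-0.22,0],
    [0,-0.29,0],
    [0,-0.36,0],
    [0,-0.43,0],
    [0,-0.5,0],
    [0,-0.57,0],
    [0,-0.64,0],
    [0,-0.71,0],
    [0,-0.78,0],
    [0,-0.84,0],
    [0,-0.9,0],
    [0,-0.94,0],
    [0,-0.97,0],
    [0,-0.99,0],
    [0,-0.99,0],
    [0,-0.99,0]
  ],
  "yaw": [0,0,0,0,0,0,0.009,0.009,0.009,0.009,0.009,0.009,0.009,0.009,0.009,0.009,0.009,0.009,0.009,0.009],
  "claw": [1,1,1,1,1,1,1,1,1,1,1,1,1,1,1,1,1,1,1,1]
}}

```text
time_s: 10.08
tcp_pos: [0.441, 0.2107, 0.2835]
eef_rot: [180.0, 0.0, -1.7]
contact_force: [0.0, 0.6, -2.8]
gripper_width: 0.0438
gripper_force: 50.0
```

Run:
```python
from h import *
im=grab('side'); s=status.get_state(); print(s['tcp_pos'],s['eef_rot'],s['moment'],s['gripper_force'],s['time_s'])
f=load('side'); t=s['tcp_pos']
P=[];C=[]
for v in range(60,230):
    for u in range(130,330):
        p=world(f,u,v) if f['d'][v,u]>0 else None
        if p is not None and np.hypot(p[0]-t[0],p[1]-t[1])<.07 and .03<p[2]<.30: P.append(p);C.append(f['im'][v,u])
P=np.array(P);C=np.array(C).astype(int)
dark=(C.max(1)<70)&(P[:,2]<.2); red=(C[:,2]>C[:,1]*1.7)&(C[:,2]>60)
F=P[dark]; print('foot',len(F),np.percentile(F,[1,50,99],axis=0).round(4))
Q=P[red]; print('red',len(Q),np.percentile(Q,[1,50,99],axis=0).round(4))
for lo in (.15,.18,.21,.24,.27):
    q=Q[(Q[:,2]>lo)&(Q[:,2]<lo+.03)]; print(lo,len(q),q.mean(0).round(4) if len(q) else '')
cv2.imwrite('pics/s4.png',cv2.resize(im[60:240,130:330],(660,594),interpolation=cv2.INTER_CUBIC))
```

```text
[0.44102741 0.21054209 0.28354536] [ 1.79986436e+02  6.79748239e-03 -1.71159148e+00] [-0.06723381 -0.0044324   0.05287323] 49.99929964542389 10.1333
foot 328 [[0.431  0.1809 0.1259]
 [0.4509 0.1897 0.1459]
 [0.4818 0.2293 0.1626]]
red 9 [[0.4293 0.2126 0.2862]
 [0.4314 0.2207 0.2887]
 [0.4354 0.2274 0.291 ]]
0.15 0 
0.18 0 
0.21 0 
0.24 0 
0.27 9 [0.4317 0.2204 0.2886]
```

View pics/s4.png

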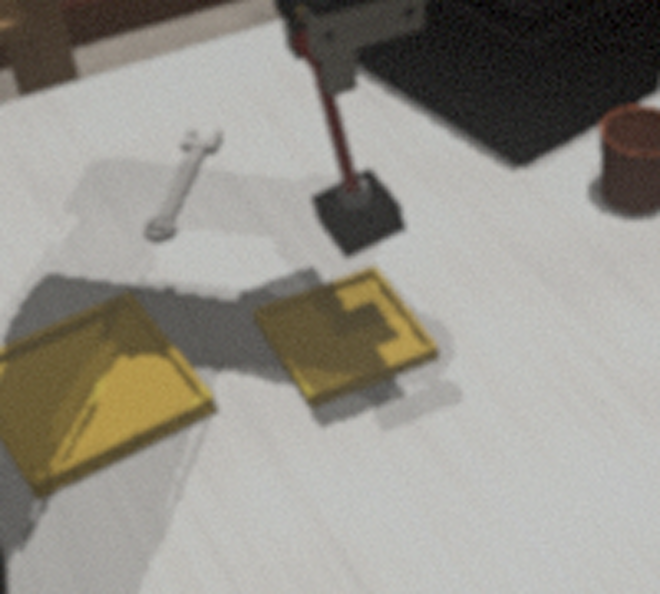

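Crop view: the tamper hangs over the tray with its foot at (358,212) and the stem nearly vertical. The foot's lower edge is at about z 0.125, as expected from 0.2885 − 0.165. It may lean a few degrees, which is well inside the 28 mm margin. Lowering.

Request:
{"method": "step_arm", "body": {
  "xyz": [
    [-0.02,0,0.03],
    [-0.02,0,0.08],
    [-0.02,0,0.14],
    [-0.02,0,0.2],
    [-0.02,0,0.26],
    [-0.02,0,0.32],
    [-0.02,0,0.38],
    [-0.02,0,0.43],
    [-0.02,0,0.47],
    [-0.02,0,0.5],
    [-0.02,0,0.52],
    [-0.02,0,0.53],
    [-0.02,0,0.53],
    [-0.02,0,0.53]
  ],
  "yaw": [0,0,0,0,0,0,0,0,0,0,0,0,0,0],
  "claw": [1,1,1,1,1,1,1,1,1,1,1,1,1,1]
}}

```text
time_s: 11.3
tcp_pos: [0.4373, 0.2112, 0.1779]
eef_rot: [-180.0, -0.0, -1.7]
contact_force: [1.1, -0.3, -3.0]
gripper_width: 0.0434
gripper_force: 50.0
```

Run:
```python
from h import *
im=grab('side'); s=status.get_state(); print(s['tcp_pos'],s['contact_force'],s['moment'],s['time_s'])
f=load('side'); t=s['tcp_pos']
L=[]
for v in range(60,260):
    for u in range(130,330):
        p=world(f,u,v) if f['d'][v,u]>0 else None
        if p is not None and np.hypot(p[0]-t[0],p[1]-t[1])<.07 and .012<p[2]<.2: L.append(np.r_[p,f['im'][v,u],u,v])
L=np.array(L); C=L[:,3:6]
red=(C[:,2]>1.5*C[:,1])&(C[:,1]<1.5*C[:,0]+8)&(L[:,2]>.06)&(L[:,2]<.15); Q=L[red]
print(len(Q))
if len(Q)>10: print('stem slope dx/dz,dy/dz deg',[np.degrees(np.arctan(np.polyfit(Q[:,2],Q[:,i],1)[0])).round(1) for i in (0,1)],Q[:,:3].mean(0).round(4))
F=L[(C.max(1)<75)&(C[:,2]<1.3*C[:,0]+10)&(L[:,2]<.08)]; print(len(F),np.percentile(F[:,:3],[1,50,99],axis=0).round(4))
cv2.imwrite('pics/s5.png',cv2.resize(im[80:230,150:350],(800,600),interpolation=cv2.INTER_CUBIC))
```

```text
[0.4373174 0.2112102 0.1780182] [-0.58185039  0.48932418 -2.16533091] [-0.051023    0.04045561 -0.01951374] 11.35
9
350 [[0.4273 0.1811 0.0131]
 [0.4469 0.1939 0.0396]
 [0.4785 0.2366 0.0624]]
```

View pics/s5.png

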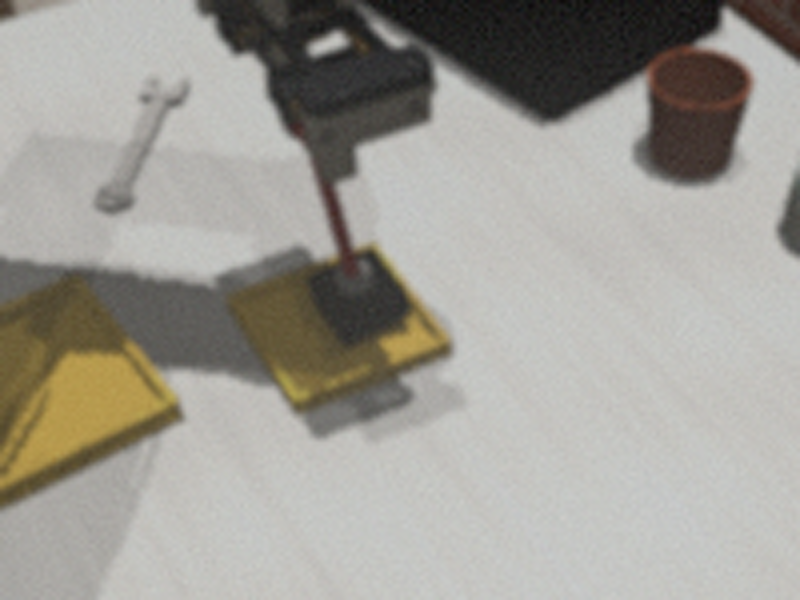

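The foot is over the tray floor at (358,300) and just above it, with its x extent 0.427–0.479 inside the walls. Creeping down to contact.

Request:
{"method": "step_arm", "body": {
  "xyz": [
    [0,0,0.006],
    [0,0,0.012],
    [0,0,0.018],
    [0,0,0.024],
    [0,0,0.03],
    [0,0,0.03],
    [0,0,0.03]
  ],
  "yaw": [0,0,0,0,0,0,0],
  "claw": [1,1,1,1,1,1,1]
}}

```text
time_s: 11.93
tcp_pos: [0.4386, 0.2114, 0.1738]
eef_rot: [-180.0, -0.2, -1.6]
contact_force: [-0.2, -1.5, 12.7]
gripper_width: 0.0433
gripper_force: 50.0
```

Request:
{"method": "step_arm", "body": {
  "xyz": [
    [0,0,0.005],
    [0,0,0.01],
    [0,0,0.01],
    [0,0,0.01]
  ],
  "yaw": [0,0,0,0],
  "claw": [1,1,1,1]
}}

```text
time_s: 12.27
tcp_pos: [0.4398, 0.2117, 0.1735]
eef_rot: [-179.9, -0.4, -1.6]
contact_force: [-1.4, -4.0, 23.4]
gripper_width: 0.0434
gripper_force: 50.0
```

Contact is firm at 23 N, higher than nominal by the slip and lean. Backing off the command by 2 mm, then easing the grip so the foot can settle flat.

Request:
{"method": "step_arm", "body": {
  "xyz": [
    [0,0,-0.01],
    [0,0,-0.015],
    [0,0,-0.015],
    [0,0,-0.015]
  ],
  "yaw": [0,0,0,0],
  "claw": [1,1,1,1]
}}

```text
time_s: 12.6
tcp_pos: [0.438, 0.2115, 0.1737]
eef_rot: [-179.9, -0.1, -1.7]
contact_force: [-0.1, -1.1, 8.9]
gripper_width: 0.0434
gripper_force: 50.0
```

Request:
{"method": "step_arm", "body": {
  "xyz": [
    [0,0,0],
    [0,0,0],
    [0,0,0],
    [0,0,0],
    [0,0,0],
    [0,0,0],
    [0,0,0],
    [0,0,0]
  ],
  "yaw": [0,0,0,0,0,0,0,0],
  "claw": [1,1,1,1,1,1,1,1],
  "grip_force": 9
}}

```text
time_s: 13.27
tcp_pos: [0.4382, 0.2116, 0.1737]
eef_rot: [-179.9, -0.1, -1.7]
contact_force: [0.9, -1.7, 7.6]
gripper_width: 0.0439
gripper_force: 9.0
```

Run:
```python
from h import *
im=grab('side'); s=status.get_state(); print(s['tcp_pos'],s['contact_force'],s['moment'],s['time_s'])
cv2.imwrite('pics/s6.png',cv2.resize(im[110:200,190:310],(800,600),interpolation=cv2.INTER_CUBIC))
```

```text
[0.43820331 0.21160299 0.17368918] [ 0.19232601 -1.34694205  8.13902182] [-0.52371547 -0.08940947  0.00882519] 13.3167
```

View pics/s6.png

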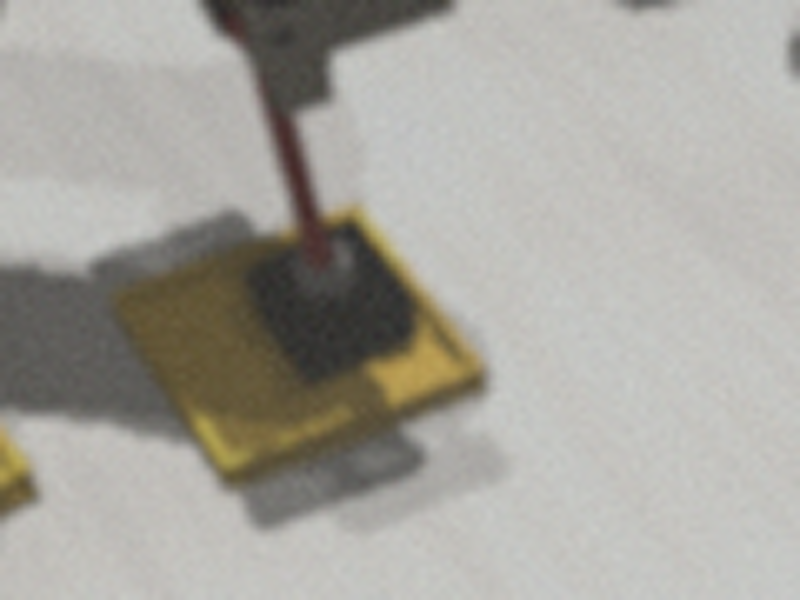

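The foot rests on the tray floor, with its near corner at (310,380) inside the walls and about 8 N of support. Easing to 3 N to settle it, then opening.

Request:
{"method": "step_arm", "body": {
  "xyz": [
    [0,0,0],
    [0,0,0],
    [0,0,0],
    [0,0,0],
    [0,0,0],
    [0,0,0],
    [0,0,0],
    [0,0,0]
  ],
  "yaw": [0,0,0,0,0,0,0,0],
  "claw": [1,1,1,1,1,1,1,1],
  "grip_force": 3
}}

```text
time_s: 13.98
tcp_pos: [0.4371, 0.2111, 0.1726]
eef_rot: [-180.0, -0.0, -1.7]
contact_force: [1.0, 0.4, 4.3]
gripper_width: 0.0439
gripper_force: 3.0
```

Run:
```python
from h import *
s=status.get_state(); print(s['tcp_pos'],s['contact_force'],s['moment'],s['gripper_width'])
```

```text
[0.43713126 0.21111008 0.17259161] [0.98633446 0.4181724  4.25935958] [ 0.00495485 -0.18961471  0.05709316] 0.043928044357004876
```

Request:
{"method": "step_arm", "body": {
  "xyz": [
    [0,0,0],
    [0,0,0],
    [0,0,0],
    [0,0,0],
    [0,0,0],
    [0,0,0],
    [0,0,0],
    [0,0,0],
    [0,0,0],
    [0,0,0]
  ],
  "yaw": [0,0,0,0,0,0,0,0,0,0],
  "claw": [0.1,-0.1,-0.3,-0.5,-0.7,-0.9,-1,-1,-1,-1]
}}

```text
time_s: 14.82
tcp_pos: [0.4371, 0.211, 0.1726]
eef_rot: [180.0, 0.0, -1.7]
contact_force: [-0.2, 0.0, -0.2]
gripper_width: 0.0866
gripper_force: 0.0
```

Request:
{"method": "step_arm", "body": {
  "xyz": [
    [0,0,-0.04],
    [0,0,-0.1],
    [0,0,-0.18],
    [0,0,-0.26],
    [0,0,-0.36],
    [0,0,-0.46],
    [0,0,-0.56],
    [0,0,-0.6],
    [0,0,-0.6],
    [0,0,-0.6]
  ],
  "yaw": [0,0,0,0,0,0,0,0,0,0],
  "claw": [-1,-1,-1,-1,-1,-1,-1,-1,-1,-1]
}}

```text
time_s: 15.65
tcp_pos: [0.4368, 0.211, 0.2924]
eef_rot: [-180.0, 0.0, -1.7]
contact_force: [1.0, 0.1, -0.4]
gripper_width: 0.0874
gripper_force: 0.0
```

Run:
```python
from h import *
im=grab('side'); s=status.get_state(); print(s['tcp_pos'],s['contact_force'],s['time_s'])
f=load('side')
cv2.imwrite('pics/s7.png',cv2.resize(im[50:250,170:430],(780,600),interpolation=cv2.INTER_CUBIC))
```

```text
[0.43659206 0.21076894 0.29171383] [ 0.29900955  0.57122534 -0.70766849] 15.7
```

View pics/s7.png

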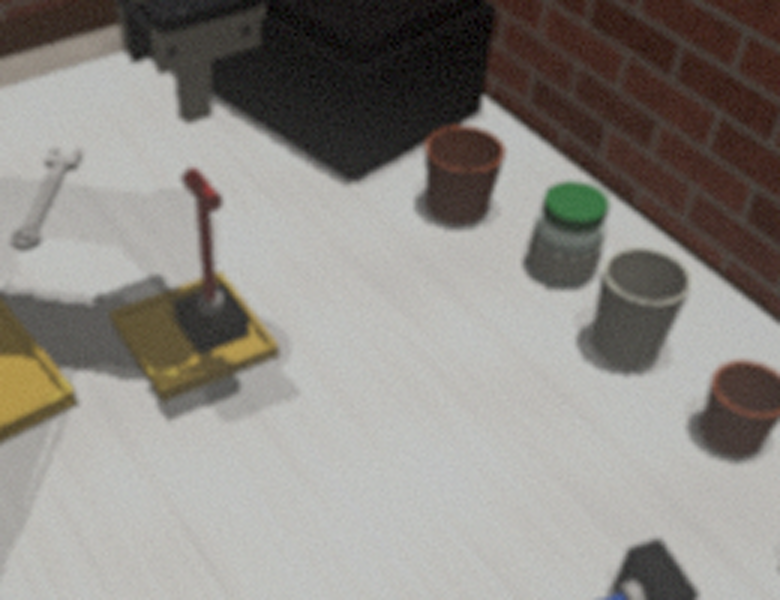

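The tamper stands free and upright, with its bar at (202,190) and foot at (212,320) in the tray. A quick numeric check that it's flat and inside comes before handing in.

Run:
```python
from h import *
f=load('side'); L=[]
for v in range(90,200):
    for u in range(190,290):
        p=world(f,u,v) if f['d'][v,u]>0 else None
        if p is not None and np.hypot(p[0]-.445,p[1]-.21)<.06 and .008<p[2]<.2: L.append(np.r_[p,f['im'][v,u]])
L=np.array(L);C=L[:,3:]
F=L[(C.max(1)<75)&(L[:,2]<.06)&(C[:,2]<1.3*C[:,0]+10)]; print(np.percentile(F[:,:3],[1,50,99],axis=0).round(3))
Q=L[(L[:,2]>.145)]; print('bar',len(Q),Q[:,:3].mean(0).round(3),Q[:,2].max().round(3))
S=L[(L[:,2]>.07)&(L[:,2]<.14)]; print('stem',len(S),[np.degrees(np.arctan(np.polyfit(S[:,2],S[:,i],1)[0])).round(1) for i in (0,1)])
```

```text
[[0.43  0.181 0.01 ]
 [0.448 0.194 0.034]
 [0.483 0.236 0.047]]
bar 127 [0.457 0.205 0.171] 0.18
stem 87 [np.float64(0.3), np.float64(-0.2)]
```

Stem within 0.3° of vertical, bar top at 0.180 m (171 + 9 mm, as it must be), and foot inside the walls. Handing in.

```bash
python3 -c "
from plant import job; print(job.close_job())"
```

```text
the job is handed in; nothing more can be done
None
```

The red tamper stands upright on its foot inside the smallest yellow tray, released and clear of the gripper; I never touched the blue one, and the job was handed in at about 16 s of the 58 s allowed.

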